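# Thread the iron core through both coils

## Robot

A 6-joint arm with a two-finger parallel gripper is mounted at the origin on the work surface. World frame = base frame: x ahead of the robot, y to its left, z up, the work surface at z = 0. Lengths are in m, angles in degrees, forces in N, time in s.
With the tool pointing down it reaches from about 0.375 to 0.9 m from the base axis. Payload 3.1 kg.
Tool frame: the origin (TCP) lies at the very end of the fingers, on their centre line; the grasp point (between the pads) lies 19 mm behind it; z points along the fingers, y is the direction in which the jaws open and shut (so a half turn about z gives the same grasp; the last joint's range is limited). The gripper opens to 87 mm and grips with 3 to 60 N. Pads are 19 mm wide; open, the fingers measure 117 mm over their backs; the gripper's body (75 mm by 190 mm) begins 51 mm behind the grasp point.
Start: joints at [-80.988, 30.224, 82.088, -0, 67.689, -10.227], TCP at [0.206, -0.59, 0.223] pointing down, gripper open.
Joint ranges: [-176.69, 176.69], [-43.24, 126.21], [12.49, 139.97], [-82, 262], [0, 151.66], [-163.58, 163.58]. Speed limits (degrees/s): [159.86, 159.86, 180, 180, 180, 180].

## Interface

Orientations are given as a 3x3 rotation matrix whose columns are the frame's x, y, z axes.
In Python, from rig import read_state, capture, hand_in gives the robot as it stands. The module is installed in compiled form; this text tells all that it offers.
- The arm moves only by the tool send_rows, never from a script. Its argument "moves" is one flat list of numbers, 7 for each row, row after row: the turn, a rotation vector about the world's x, y, z in degrees, then the shift along the world's x, y, z in cm, then the gripper's target within -1 to 1 (fully open at 1, half-way at 0, shut at -1). In form: [rx, ry, rz, tx, ty, tz, hand, rx, ry, rz, tx, ty, tz, hand, ...]. A call has 1 to 20 rows; each row shifts and turns the commanded pose from where the row before left it; what a row does not reach is not made up. A row lasts 1/10 s, in which the tool goes at most 50 mm and 8.59 degrees, less where a joint would pass 70% of its speed; a pose out of reach is approached as far as the arm can. A call with a gripper value outside its range is refused whole. The fingers move at their own pace and stop on an object; the grip force is fixed at half the most. Time passes only in rows, so rows that do not move let the fingers close. It gives the time, the measured TCP pose, the force and the opening at its end, in the units of the state.
- read_state(): the state, without advancing time (a new reading comes with each control period).
- capture(name): name is "scene" or "top" or "wrist"; returns a dict with "pixels" (400x640x3 uint8, red, green, blue), "vertical_fov" (degrees; the focal length in pixels is half the picture's height over the tangent of half this angle, whatever the lens; pixels are square), "cx", "cy" (the principal point, pixels), "dist" ([k1, k2, p1, p2, k3] as OpenCV has them; the pictures are not rectified), "rvec" (rotation vector, rad) and "tvec" (3), from world to camera coordinates, as OpenCV has them. Camera axes: x right, y down, z forward; pixel columns grow to the right and rows downward; lengths in m; the calibration is good to about 2 mm. A picture is of the moment at which its call begins. There is no depth.
- hand_in(): hands the job in, once; it reports no verdict.
The state is a dict: "time_s": time; "joint_positions": joint angles; "qvel": joint speeds; "tau": joint torques, N m; "position": TCP position; "tcp_rot": TCP orientation; "force": force on the tool from outside, world axes, zero at the start; "moment": the same for the moment, N m; "opening": opening from 0.0 (shut) to 1.0 (fully open).
Only numpy, scipy, OpenCV 4.12 (cv2) and the standard library are available. Lean on these libraries where they do the work, as an engineer would, in place of code of your own. Each camera call takes 0.05 s, during which the arm holds its last target.

## Task

Take the iron core with the blue cap out of the wooden rack and thread it, foot first, down through the upper and then the lower coil of the coil stand. Lower it gently, without letting it drop, until its foot rests on the stand's base, and let go of it there. Leave the other two cores standing in the rack.

Things in the scene. Friction and masses are not known exactly. Their poses are not given: they have to be found in the camera images.
- iron_cap (a point): The core to use: upright dark steel rod, 12 mm diameter, 150 mm long over all, 0.1 to 0.2 kg, with a blue grip cap on top (30 mm diameter, 30 mm tall, bare all round: grip it from above). This point is the cap's centre, 135 mm above the rod's foot; z runs from foot to cap. It stands loosely in any of the rack's three places; the cap's centre is then 143 mm above the table, its top at 158.
- brass_cap (a point): Bystander in the rack: same shape and size, of brass with a red cap; centre of its cap, z up. The rack is wooden and fixed: three places in a row 75 mm apart, the cores standing on its base and passing up through 17 mm square holes in a plate whose top is 65 mm above the table.
- alu_cap (a point): Bystander in the rack: same shape and size as the iron core, of aluminium with a yellow cap; centre of its cap, z up.
- coil_mouth (a point): Fixed stand: two copper coils, one above the other on one vertical axis, 26 mm bores, each with a black funnel (12 mm deep, 64 mm wide) on top. This point: centre of the upper coil's mouth, 105 mm above the table; z up. Upper coil 75-105 mm above the table, lower 24-54, base pad for the core's foot at 15: with the core home its cap's centre is 45 mm above this point. Nothing is higher.
Things that resemble listed ones, but are neither listed nor needed, are in the scene too. What is meant by the part that bears iron_cap is not white, and is the larger of those in its own colour.

How it is judged:
By the outcome, as a careful person would: the job done as asked, in the order asked, and still so for the second after the job is handed in, with the robot touching nothing.
It also fails if it takes over 48 s, if anything falls off the work surface, if the arm or the gripper's body presses on something with over 40 N, if the wrist force passes 120 N, or if a joint passes its speed limit or range.

## Working session

There is one attempt and no reset: what is moved stays moved. The work goes in short steps, Python scripts to look and compute and a tool call to move; the robot and the scene stay as the last step left them, time stands still between calls to the robot, and variables do not carry over. Pictures are saved under pics/ and viewed, and the job is handed in when it is done.

Besides the shell and the picture viewer there is one more tool, called after "Call:" as a command line: name --argument value ..., lists and objects as JSON in quotes. send_rows: Moves the arm, as the interface text tells. Its arguments: {"type":"object","properties":{"moves":{"type":"array","items":{"type":"number"}}},"required":["moves"]}

```bash
mkdir -p pics; cat > h.py <<'E'
import numpy as np,cv2,pickle
from rig import read_state,capture,hand_in
def cam(c):
    f=200/np.tan(np.radians(c["vertical_fov"])/2)
    return np.array([[f,0,c["cx"]],[0,f,c["cy"]],[0,0,1.]]),np.array(c["dist"],float),np.array(c["rvec"],float),np.array(c["tvec"],float)
def ray(c,uv):
    K,d,r,t=cam(c);p=cv2.undistortPoints(np.array([[uv]],float),K,d)[0,0]
    R=cv2.Rodrigues(r)[0];return -R.T@t.ravel(), R.T@np.array([p[0],p[1],1])
def atz(c,uv,z):
    o,v=ray(c,uv);return o+v*(z-o[2])/v[2]
def proj(c,P):
    K,d,r,t=cam(c);return cv2.projectPoints(np.array(P,float).reshape(-1,3),r,t,K,d)[0].reshape(-1,2)
def grab(n,tag):
    c=capture(n);pickle.dump(c,open(tag+'.pkl','wb'));cv2.imwrite(f'pics/{tag}.png',c["pixels"][:,:,::-1]);return c
def load(tag): return pickle.load(open(tag+'.pkl','rb'))
E
python3 - <<'E'
from h import *
for n in("scene","top","wrist"):
    c=grab(n,n+'0');print(n,c["vertical_fov"],c["cx"],c["cy"],ray(c,(320,200)))
print(read_state())
E
```

```text
scene 49.59478304744149 322.4897181941785 200.85743617849906 (array([1.09412001, 0.44541744, 0.66744666]), array([-0.6018909 , -0.47588812, -0.64132274]))
top 53.90928741813518 317.53786226891043 201.05296194206062 (array([0.50371653, 0.01209961, 1.09350677]), array([ 3.34557774e-02, -9.27076266e-04, -9.99462961e-01]))
wrist 70.51148953687209 322.0013364514913 200.33708118054446 (array([ 0.27269809, -0.56604546,  0.38335643]), array([-0.24864683, -0.07823114, -0.96545642]))
{'time_s': 0.15, 'joint_positions': array([-8.09871551e+01,  3.02674466e+01,  8.21386909e+01,  1.89667679e-03,
        6.76881697e+01, -1.02265066e+01]), 'qvel': array([-0.0959194 , -0.14431899, -0.23678254,  0.06362341,  0.05714808,
        0.01188917]), 'tau': array([ 1.12692593e-03, -4.40429628e+01, -1.76841527e+01,  6.34062756e-02,
        5.52167161e-02, -9.35768139e-05]), 'position': array([ 0.20590508, -0.58953078,  0.22179337]), 'tcp_rot': array([[ 9.44154463e-01,  3.29503107e-01, -2.27604014e-04],
       [ 3.29503028e-01, -9.44153111e-01,  1.63044432e-03],
       [ 3.22343432e-04, -1.61438750e-03, -9.99998645e-01]]), 'force': array([-0.46977496,  0.12874865,  0.32036289]), 'moment': array([-0.0035986 ,  0.00643399,  0.02210305]), 'opening': 1.0045894749869688}
```

View pics/scene0.png

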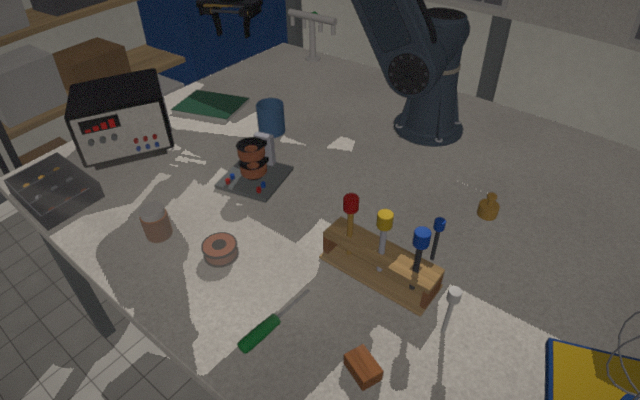

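View pics/top0.png

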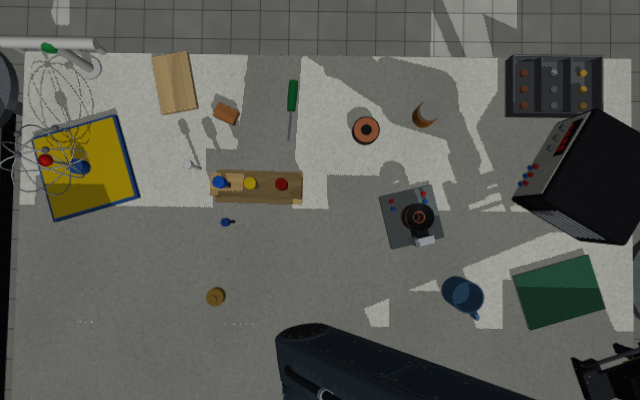

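View pics/wrist0.png

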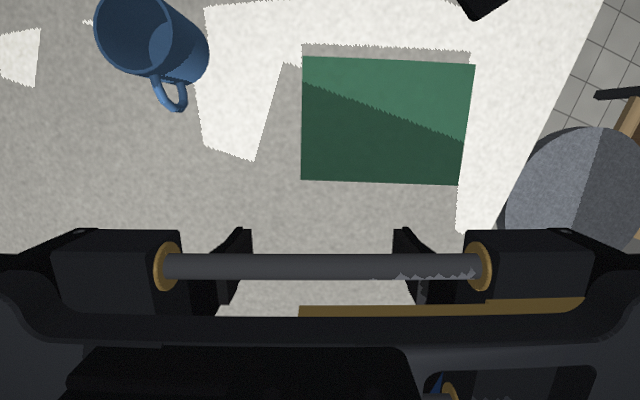

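```bash
python3 - <<'E'
from h import *
s=load('scene0')["pixels"];t=load('top0')["pixels"]
a=cv2.resize(s[185:320,310:470],(640,540),interpolation=cv2.INTER_CUBIC)
cv2.imwrite('pics/cropA.png',a[:,:,::-1])
b=cv2.resize(t[160:260,180:310],(520,400),interpolation=cv2.INTER_CUBIC)
c2=cv2.resize(t[175:255,375:450],(262,280),interpolation=cv2.INTER_CUBIC)
o=np.zeros((400,790,3),np.uint8);o[:,:520]=b;o[:280,525:787]=c2
cv2.imwrite('pics/cropB.png',o[:,:,::-1])
cc=cv2.resize(s[120:205,205:305],(800,600*680//800*800//680) if 0 else (700,595),interpolation=cv2.INTER_CUBIC)
cv2.imwrite('pics/cropC.png',cc[:,:,::-1])
E
```

```text
(no output)
```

View pics/cropA.png

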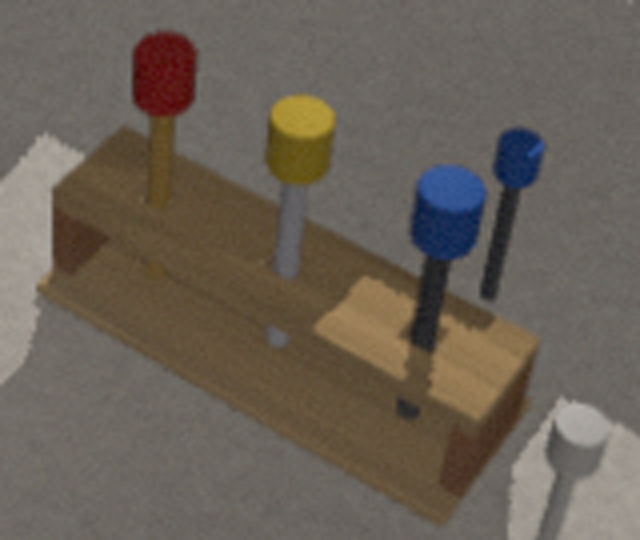

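View pics/cropB.png

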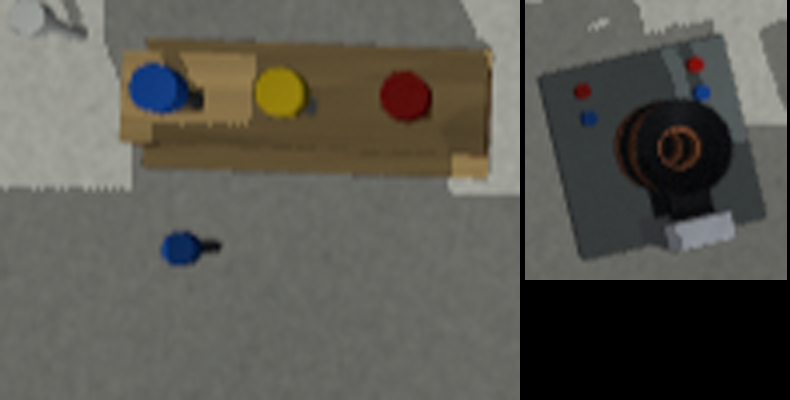

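View pics/cropC.png

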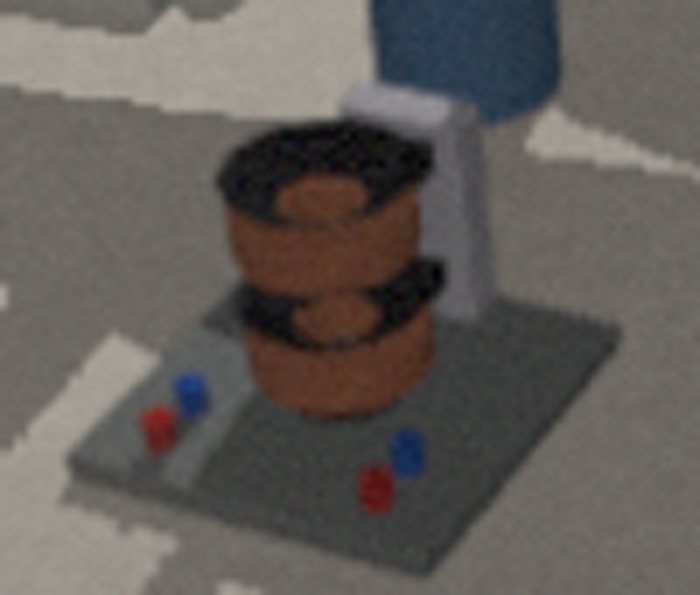

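The scene shows three similar objects:
- Large blue cap, in the rack, scene (422,238), top (219,182).
- Small blue-capped rod, outside the rack, scene (440,225), top (225,222).
- White-capped rod, scene (454,294).

The crop confirms the large blue one. It stands in the rack, has a dark rod and is clearly the bigger of the two blue ones. The coil stand is at scene (253,150), top (418,217).

```bash
python3 - <<'E'
from h import *
from scipy.optimize import least_squares
S=load('scene0');T=load('top0')
def mask(c,lo,hi,box):
    h=cv2.cvtColor(c["pixels"],cv2.COLOR_RGB2HSV);m=cv2.inRange(h,lo,hi)
    z=np.zeros_like(m);x0,y0,x1,y1=box;z[y0:y1,x0:x1]=m[y0:y1,x0:x1];return z
def cap_model(c,P,r=.015,h=.015):
    a=np.linspace(0,2*np.pi,60)
    pts=[[P[0]+r*np.cos(q),P[1]+r*np.sin(q),P[2]+s] for q in a for s in(-h,h)]
    hull=cv2.convexHull(proj(c,pts).astype(np.float32)).reshape(-1,2)
    return hull
def cent(hull):
    m=cv2.moments(hull.reshape(-1,1,2).astype(np.float32));return np.array([m['m10']/m['m00'],m['m01']/m['m00']]),m['m00']
for nm,lo,hi,bs,bt in [("blue",(100,120,40),(130,255,255),(408,222,432,256),(205,170,231,195)),
  ("yel",(20,120,60),(35,255,255),(370,200,400,235),(238,170,262,195)),
  ("red",(0,0,0),(0,0,0),(340,190,362,215),(270,170,292,195)),
  ("smallblue",(100,120,30),(130,255,255),(432,215,448,236),(215,212,232,230))]:
    obs=[]
    for c,b in((S,bs),(T,bt)):
        if nm=="red":
            m=mask(c,(0,150,50),(8,255,255),b)|mask(c,(172,150,50),(180,255,255),b)
        else: m=mask(c,lo,hi,b)
        M=cv2.moments(m,True);obs.append((np.array([M['m10']/M['m00'],M['m01']/M['m00']]),M['m00']))
    f=lambda P:np.r_[cent(cap_model(S,P))[0]-obs[0][0],cent(cap_model(T,P))[0]-obs[1][0]]
    g=atz(T,obs[1][0],.143);r=least_squares(f,g)
    fz=lambda q:f([q[0],q[1],.143]);r2=least_squares(fz,g[:2])
    print(nm,r.x.round(4),r.fun.round(2),'| fixed z',r2.x.round(4),r2.fun.round(2),'area obs',[o[1] for o in obs],[round(cent(cap_model(c,r.x))[1]) for c in(S,T)],[o[0].round(1) for o in obs])
# funnel rim
E
```

```text
blue [0.5762 0.2565 0.1414] [-0.21 -0.02 -0.17  0.06] | fixed z [0.5768 0.2568] [-0.1  -0.44 -0.44 -0.23] area obs [331.0, 137.0] [390, 161] [array([421.5, 237.6]), array([219.2, 181.7])]
yel [0.5744 0.1814 0.1416] [ 0. -0.  0. -0.] | fixed z [0.5751 0.1815] [-0.08 -0.33 -0.13 -0.33] area obs [312.0, 211.0] [355, 149] [array([384.5, 219.4]), array([250. , 182.9])]
red [0.5737 0.1069 0.1413] [-0.06  0.01 -0.07  0.04] | fixed z [0.5744 0.1071] [-0.15 -0.43 -0.22 -0.31] area obs [259.0, 122.0] [325, 139] [array([350.6, 203.3]), array([280.8, 183.6])]
smallblue [0.4785 0.2512 0.0967] [-0.1  -0.02 -0.11  0.02] | fixed z [0.5037 0.2534] [ -0.91 -10.48  -5.39 -10.04] area obs [130.0, 65.0] [310, 144] [array([439.2, 224.2]), array([224.9, 221.7])]
```

```bash
python3 - <<'E'
from h import *
T=load('top0');S=load('scene0')
def fit(c,x0,y0,x1,y1,k,tag,guess=None):
    im=cv2.resize(c["pixels"][y0:y1,x0:x1],None,fx=k,fy=k,interpolation=cv2.INTER_CUBIC);return im
# overlay initial guess circles
g=atz(T,(418.5,217),.105);print(g)
for c,box,k,n in((T,(375,175,450,255),7,'ovT'),(S,(215,120,305,205),7,'ovS')):
    im=fit(c,*box,k,n).copy()
    for r,z,col in((.032,.105,(0,255,0)),(.013,.093,(255,255,0)),(.032,.054,(0,255,255))):
        a=np.linspace(0,2*np.pi,60);p=proj(c,np.c_[g[0]+r*np.cos(a),g[1]+r*np.sin(a),np.full(60,z)])
        p=((p-[box[0],box[1]]+.5)*k-.5).round().astype(np.int32)
        cv2.polylines(im,[p.reshape(-1,1,2)],True,col,1)
    cv2.imwrite(f'pics/{n}1.png',im[:,:,::-1])
E
```

```text
[ 0.49789625 -0.23633952  0.105     ]
```

View pics/ovT1.png

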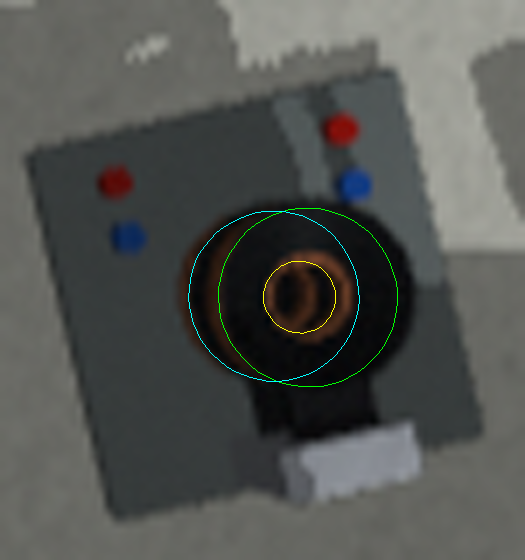

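View pics/ovS1.png

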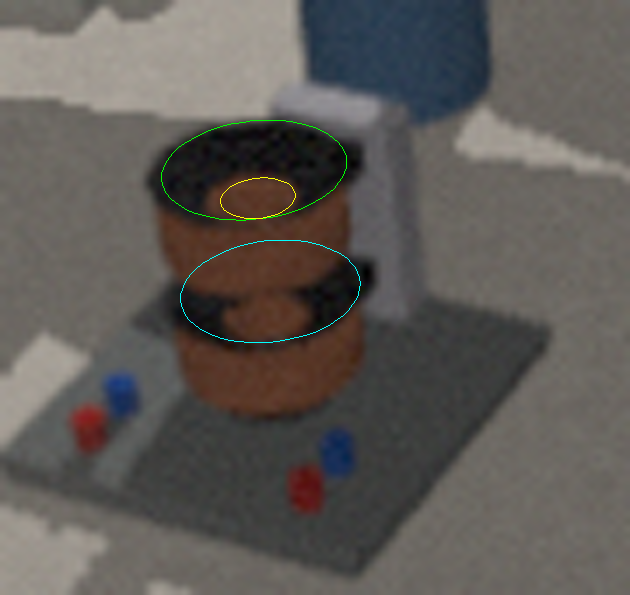

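Call:
send_rows --moves '[0, 0, 7.08, 2.94, 2.8, 0, 1, 0, 0, 7.08, 2.94, 2.8, 0, 1, 0, 0, 7.08, 2.94, 2.8, 0, 1, 0, 0, 7.08, 2.94, 2.8, 0, 1, 0, 0, 7.08, 2.94, 2.8, 0, 1, 0, 0, 7.08, 2.94, 2.8, 0, 1, 0, 0, 7.08, 2.94, 2.8, 0, 1, 0, 0, 7.08, 2.94, 2.8, 0, 1, 0, 0, 7.08, 2.94, 2.8, 0, 1, 0, 0, 7.08, 2.94, 2.8, 0, 1, 0, 0, 0, 0, 0, 0, 1, 0, 0, 0, 0, 0, 0, 1]'

```text
time_s: 1.35
position: [0.5002, -0.3092, 0.2222]
tcp_rot: [[-0.002, 1.0, -0.001], [1.0, 0.002, 0.0], [0.0, -0.001, -1.0]]
force: [0.4, 0.3, 0.1]
opening: 0.997
```

```bash
python3 - <<'E'
from h import *
c=grab('wrist','w1');t=grab('top','t1')
s=read_state();print(s['time_s'],s['position'],s['tcp_rot'].round(3),proj(c,[.498,-.2365,.105]),ray(c,(320,127)))
E
```

```text
1.45 [ 0.49926222 -0.31061635  0.22231249] [[ 0.001  1.    -0.001]
 [ 1.    -0.001 -0.   ]
 [-0.    -0.001 -1.   ]] [[320.6586112  122.27425558]] (array([ 0.49966977, -0.23775353,  0.38387435]), array([-0.00851594, -0.01161116, -1.0331656 ]))
```

View pics/w1.png

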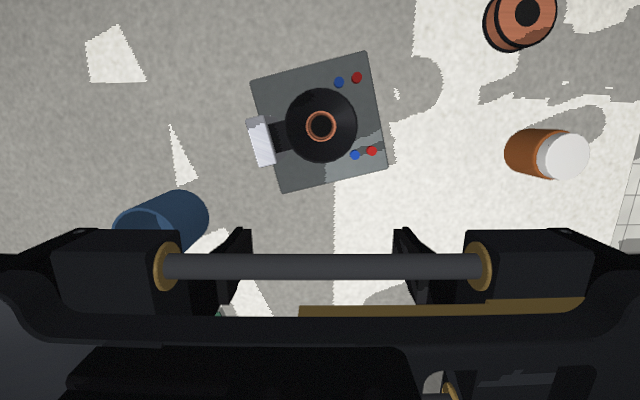

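The wrist camera looks straight down onto the stand: the black funnel is centred near (321,125), with the bore inside the copper ring. I'll fit it next.

```bash
python3 - <<'E'
from h import *
c=load('w1');im=c["pixels"]
x0,y0,x1,y1=280,80,365,170;k=7
hsv=cv2.cvtColor(im,cv2.COLOR_RGB2HSV)
cop=cv2.inRange(hsv,(3,110,50),(20,255,255));z=np.zeros_like(cop);z[105:146,300:343]=cop[105:146,300:343]
pts=cv2.findNonZero(z)
(cc,r)=cv2.minEnclosingCircle(pts);e=cv2.fitEllipse(cv2.convexHull(pts));print('copper ring',cc,r,e)
g=cv2.cvtColor(im,cv2.COLOR_RGB2GRAY).astype(float)
print(g[125,280:365].astype(int));print(g[80:170,321].astype(int))
# radial edges for disc
gg=cv2.GaussianBlur(g,(0,0),1);E=[]
for a in np.radians(np.arange(0,360,4)):
    if 130<np.degrees(a)<225: continue
    rr=np.arange(28,44,.25);v=cv2.remap(gg.astype(np.float32),(321+rr*np.cos(a)).astype(np.float32).reshape(1,-1),(125+rr*np.sin(a)).astype(np.float32).reshape(1,-1),1)[0]
    i=np.argmax(np.diff(v));E.append((321+rr[i]*np.cos(a),125+rr[i]*np.sin(a)))
E=np.array(E,np.float32);e2=cv2.fitEllipse(E);print('disc',e2)
for p in(cc,e[0],e2[0]):
  print(p,[atz(c,p,zz)[:2].round(4) for zz in(.093,.105)])
f=cam(c)[0][0,0];print('radius mm at .105:',e2[1][0]/2/f*(.3839-.105))
o=cv2.resize(im[y0:y1,x0:x1],None,fx=k,fy=k,interpolation=cv2.INTER_CUBIC)
for q,col in((e2,(0,255,0)),(e,(255,255,0))):
    cv2.ellipse(o,(tuple(((np.array(q[0])-[x0,y0]+.5)*k-.5)),(q[1][0]*k,q[1][1]*k),q[2]),col,1)
cv2.imwrite('pics/w1crop.png',o[:,:,::-1])
E
```

```text
copper ring (320.3552551269531, 125.71052551269531) 15.697884559631348 ((320.4656066894531, 125.82466888427734), (30.83250617980957, 31.068288803100586), 39.200897216796875)
[ 33  32  33  35  35  28  23  23  20  19  20  22  22  21  23  21  23  23
  21  21  21  19  14  18  15  53 106 107  69  77  63  30  24  21  19  22
  22  22  24  24  21  22  23  22  24  23  24  23  22  21  20  30  65  99
 138 123  61  34  40  41  40  41  44  42  41  42  43  43  41  43  43  42
  45  43  44  43  34  49  81  93  91  90  89  90  89]
[ 90  90  93  90  92  93  91  82  34  28  26  26  26  28  27  28  27  28
  29  28  27  28  26  28  29  27  28  27  26  24  48 134 123  82  64  31
  21  24  22  25  19  20  26  23  23  22  25  22  20  21  20  24  24  22
  24  22  20  67  97  59 123 112  20  25  26  24  26  26  26  24  26  26
  23  28  27  25  25  27  24  27  25  33  39  64  95  93  90  91  93  94]
disc ((320.5393371582031, 125.05854034423828), (73.74784851074219, 75.16986083984375), 6.191385746002197)
(320.3552551269531, 125.71052551269531) [array([ 0.4976, -0.2398]), array([ 0.4977, -0.2397])]
(320.4656066894531, 125.82466888427734) [array([ 0.4977, -0.2399]), array([ 0.4978, -0.2398])]
(320.5393371582031, 125.05854034423828) [array([ 0.4978, -0.2391]), array([ 0.4979, -0.2391])]
radius mm at .105: 0.03634828027583896
```

View pics/w1crop.png

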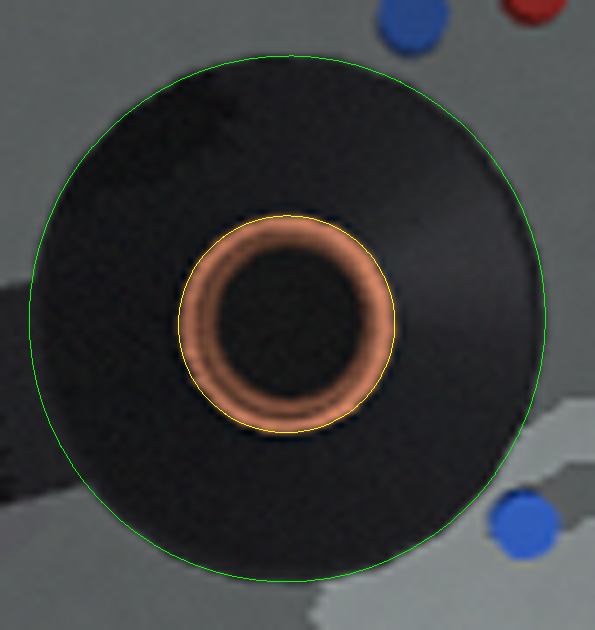

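Call:
send_rows --moves '[0, 0, 0, 0.64, 4.15, 0, 1, 0, 0, 0, 0.64, 4.15, 0, 1, 0, 0, 0, 0.64, 4.15, 0, 1, 0, 0, 0, 0.64, 4.15, 0, 1, 0, 0, 0, 0.64, 4.15, 0, 1, 0, 0, 0, 0.64, 4.15, 0, 1, 0, 0, 0, 0.64, 4.15, 0, 1, 0, 0, 0, 0.64, 4.15, 0, 1, 0, 0, 0, 0.64, 4.15, 0, 1, 0, 0, 0, 0.64, 4.15, 0, 1, 0, 0, 0, 0.64, 4.15, 0, 1, 0, 0, 0, 0.64, 4.15, 0, 1, 0, 0, 0, 0, 0, 0, 1, 0, 0, 0, 0, 0, 0, 1]'

```text
time_s: 2.85
position: [0.5768, 0.1872, 0.2223]
tcp_rot: [[-0.0, 1.0, -0.001], [1.0, 0.0, -0.001], [-0.001, -0.001, -1.0]]
force: [0.1, -0.7, 0.2]
opening: 0.999
```

```bash
python3 - <<'E'
from h import *
c=grab('wrist','w2')
s=read_state();print(s['time_s'],s['position'],s['tcp_rot'].round(3),proj(c,[[.5767,.2567,.158],[.575,.1815,.158]]))
m=cv2.inRange(cv2.cvtColor(c["pixels"],cv2.COLOR_RGB2HSV),(100,120,40),(130,255,255))
n,l,st,ce=cv2.connectedComponentsWithStats(m)
for i in range(1,n):
    if st[i][4]>100: print(st[i],ce[i],[atz(c,ce[i],z).round(4) for z in(.158,.15)])
E
```

```text
2.9 [0.57672268 0.18640478 0.22227243] [[ 0.001  1.    -0.001]
 [ 1.    -0.001 -0.001]
 [-0.001 -0.001 -1.   ]] [[322.77901879 126.1743658 ]
 [320.72411168 218.27559281]]
[ 303  109   37   37 1092] [321.28296703 126.87820513] [array([0.5755, 0.2562, 0.158 ]), array([0.5755, 0.2561, 0.15  ])]
[209 122  28  22 499] [222.3507014  132.23246493] [array([0.4981, 0.2524, 0.158 ]), array([0.4953, 0.2522, 0.15  ])]
```

View pics/w2.png

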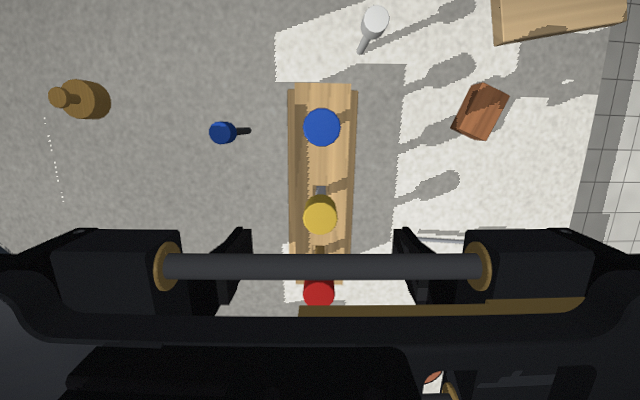

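The picture shows the blue cap at (321,127), 29.5 mm across, at (0.576, 0.256). That agrees with the scene and top views to about 1 mm. I'll go over it, lower and close.

Call:
send_rows --moves '[0, 0, 0, -0.08, 3.5, 0, 1, 0, 0, 0, 0, 3.45, 0, 1, 0, 0, 0, 0, 0, 0, 1, 0, 0, 0, 0, 0, -2, 1, 0, 0, 0, 0, 0, -2, 1, 0, 0, 0, 0, 0, -2, 1, 0, 0, 0, 0, 0, -2, 1, 0, 0, 0, 0, 0, -1, 1, 0, 0, 0, 0, 0, -0.7, 1, 0, 0, 0, 0, 0, 0, 1, 0, 0, 0, 0, 0, 0, -1, 0, 0, 0, 0, 0, 0, -1, 0, 0, 0, 0, 0, 0, -1, 0, 0, 0, 0, 0, 0, -1, 0, 0, 0, 0, 0, 0, -1, 0, 0, 0, 0, 0, 0, -1, 0, 0, 0, 0, 0, 0, -1, 0, 0, 0, 0, 0, 0, -1]'

```text
time_s: 4.7
position: [0.5759, 0.2575, 0.1255]
tcp_rot: [[-0.001, 1.0, -0.0], [1.0, 0.001, -0.0], [-0.0, -0.0, -1.0]]
force: [0.6, -0.4, -0.7]
opening: 0.357
```

```bash
python3 - <<'E'
from h import *
c=grab('scene','s2');w=grab('wrist','w3')
s=read_state();print(s['time_s'],s['position'],s['force'],s['opening'])
o=cv2.resize(c["pixels"][150:320,310:480],(595,595),interpolation=cv2.INTER_CUBIC)
cv2.imwrite('pics/s2c.png',o[:,:,::-1])
E
```

```text
4.8 [0.57595777 0.25742244 0.12551005] [-0.10512062  0.03071858 -0.43332692] 0.3286730304026381
```

View pics/s2c.png

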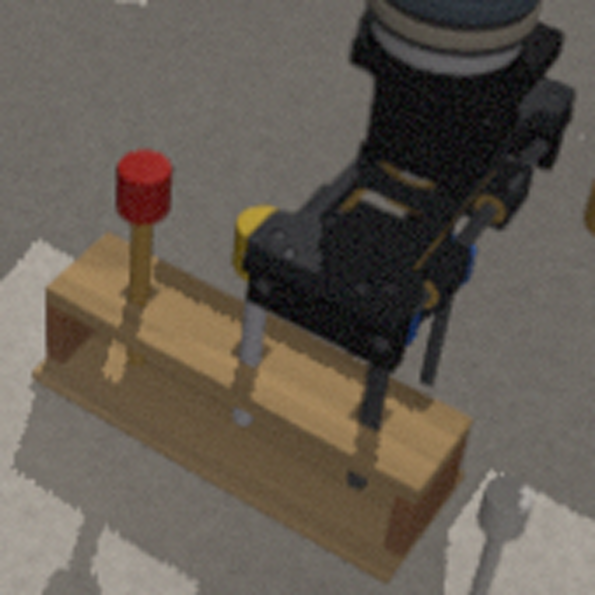

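Call:
send_rows --moves '[0, 0, 0, 0, 0, 0, -1, 0, 0, 0, 0, 0, 0, -1, 0, 0, 0, 0, 0, 0, -1, 0, 0, 0, 0, 0, 0.5, -1, 0, 0, 0, 0, 0, 1, -1, 0, 0, 0, 0, 0, 1, -1, 0, 0, 0, 0, 0, 1, -1, 0, 0, 0, 0, 0, 1, -1, 0, 0, 0, 0, 0, 1, -1, 0, 0, 0, 0, 0, 1, -1, 0, 0, 0, 0, 0, 1, -1, 0, 0, 0, 0, 0, 1.5, -1, 0, 0, 0, 0, 0, 1.5, -1, 0, 0, 0, 0, 0, 1.5, -1, 0, 0, 0, 0, 0, 1.5, -1, 0, 0, 0, 0, 0, 1.5, -1, 0, 0, 0, 0, 0, 1.5, -1, 0, 0, 0, 0, 0, 1, -1, 0, 0, 0, 0, 0, 0.5, -1, 0, 0, 0, 0, 0, 0, -1]'

```text
time_s: 6.8
position: [0.5762, 0.2575, 0.3063]
tcp_rot: [[-0.001, 1.0, 0.001], [1.0, 0.001, 0.0], [0.0, 0.001, -1.0]]
force: [0.4, -0.3, -1.2]
opening: 0.334
```

```bash
python3 - <<'E'
from h import *
c=grab('scene','s3');w=grab('wrist','w4')
s=read_state();print(s['time_s'],s['position'],s['force'],s['moment'],s['opening'])
o=cv2.resize(c["pixels"][60:320,290:490],(460,598),interpolation=cv2.INTER_CUBIC)
cv2.imwrite('pics/s3c.png',o[:,:,::-1])
E
```

```text
6.9 [0.57555162 0.25728795 0.30490036] [-0.3586289   0.24955035 -0.76238299] [-0.00329665 -0.06768873  0.00235367] 0.3322992241250389
```

View pics/s3c.png

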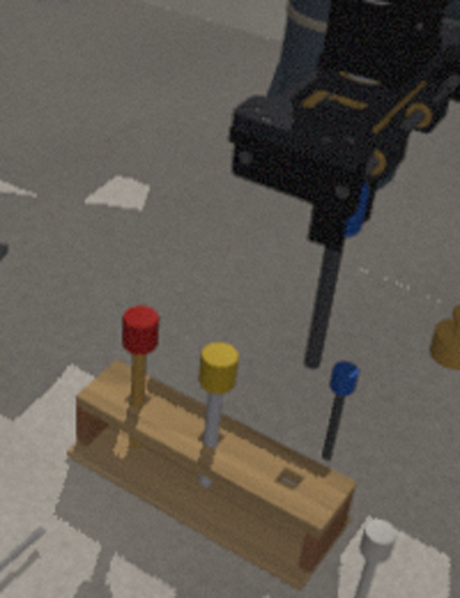

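View pics/w4.png

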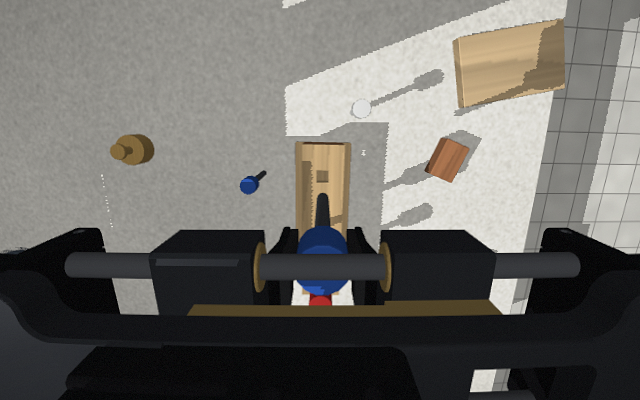

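```bash
python3 - <<'E'
from h import *
for n,b in(('s3',(400,120,470,240)),('w4',(280,170,370,300))):
    c=load(n);x0,y0,x1,y1=b;k=5
    o=cv2.resize(c["pixels"][y0:y1,x0:x1],None,fx=k,fy=k,interpolation=cv2.INTER_CUBIC)
    o=np.clip(o.astype(float)*1.8,0,255).astype(np.uint8)
    p=proj(c,[[.5758,.2573,z] for z in(.1874,.21,.25,.29)])
    print(n,p)
    for q in p: cv2.circle(o,tuple(int(v) for v in (q-[x0,y0]+.5)*k),3,(0,255,0),-1)
    cv2.imwrite(f'pics/{n}z.png',o[:,:,::-1])
E
```

```text
s3 [[425.60165784 217.89595085]
 [427.59802259 207.55797004]
 [431.30074077 188.17284282]
 [435.23065402 167.28515098]]
w4 [[322.72867121 196.06986769]
 [322.77093882 202.01144191]
 [322.86542462 215.30834482]
 [322.9979945  233.99994226]]
```

View pics/s3z.png

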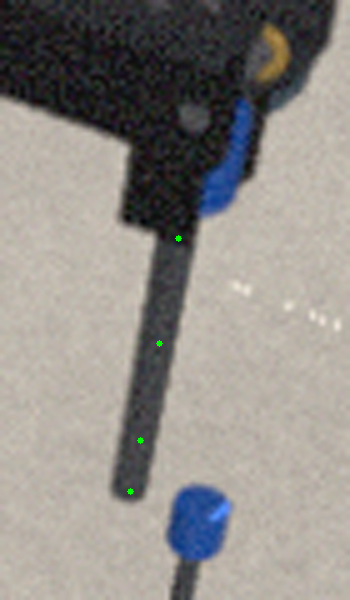

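View pics/w4z.png

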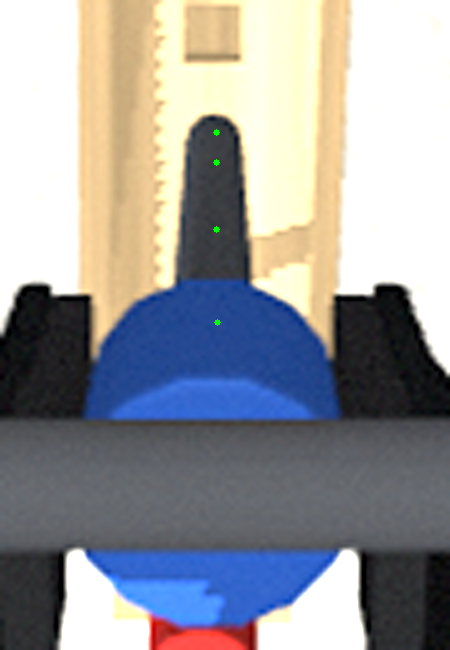

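Call:
send_rows --moves '[0, 0, 0, -0.3, -1, 0, -1, 0, 0, 0, -0.5, -3.3, 0, -1, 0, 0, 0, -0.5, -3.3, 0, -1, 0, 0, 0, -0.5, -3.3, 0, -1, 0, 0, 0, -0.5, -3.3, 0, -1, 0, 0, 0, -0.5, -3.3, 0, -1, 0, 0, 0, -0.5, -3.3, 0, -1, 0, 0, 0, -0.5, -3.3, 0, -1, 0, 0, 0, -0.5, -3.3, 0, -1, 0, 0, 0, -0.5, -3.3, 0, -1, 0, 0, 0, -0.5, -3.3, 0, -1, 0, 0, 0, -0.5, -3.3, 0, -1, 0, 0, 0, -0.5, -3.3, 0, -1, 0, 0, 0, -0.5, -3.3, 0, -1, 0, 0, 0, -0.5, -3.3, 0, -1, 0, 0, 0, -0.25, -1.4, 0, -1, 0, 0, 0, -0.25, -1, 0, -1, 0, 0, 0, 0, 0, 0, -1, 0, 0, 0, 0, 0, 0, -1]'

```text
time_s: 8.8
position: [0.4978, -0.2374, 0.3053]
tcp_rot: [[-0.001, 1.0, -0.0], [1.0, 0.001, 0.001], [0.001, -0.0, -1.0]]
force: [0.6, 0.1, -1.3]
opening: 0.34
```

```bash
python3 - <<'E'
from h import *
c=grab('scene','s5');w=grab('wrist','w5')
s=read_state();print(s['time_s'],s['position'],s['force'],s['opening'])
p=s['position']
for n,c,b in(('s5',c,(205,30,305,205)),('w5',w,(250,150,400,300))):
    x0,y0,x1,y1=b;k=4 if n=='w5' else 3.4
    o=cv2.resize(c["pixels"][y0:y1,x0:x1],None,fx=k,fy=k,interpolation=cv2.INTER_CUBIC)
    o=np.clip(o.astype(float)*1.6,0,255).astype(np.uint8)
    for q in proj(c,[[p[0],p[1],z] for z in(.1874,.21,.25)]): cv2.circle(o,tuple(int(v) for v in (q-[x0,y0]+.5)*k),2,(0,255,0),-1)
    a=np.linspace(0,2*np.pi,50)
    for r,z in((.032,.105),(.013,.105)):
        q=proj(c,np.c_[.4978+r*np.cos(a),-.239+r*np.sin(a),np.full(50,z)]);q=((q-[x0,y0]+.5)*k).astype(np.int32)
        cv2.polylines(o,[q.reshape(-1,1,2)],True,(255,255,0),1)
    cv2.imwrite(f'pics/{n}z.png',o[:,:,::-1])
E
```

```text
8.9 [ 0.49806311 -0.23716226  0.30551742] [-0.45058969  0.48383457 -1.59378606] 0.3314063983226073
```

View pics/s5z.png

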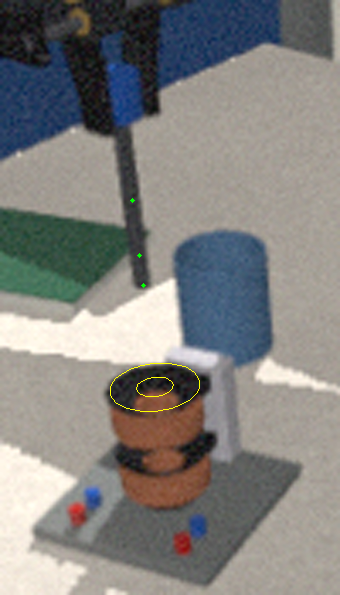

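View pics/w5z.png

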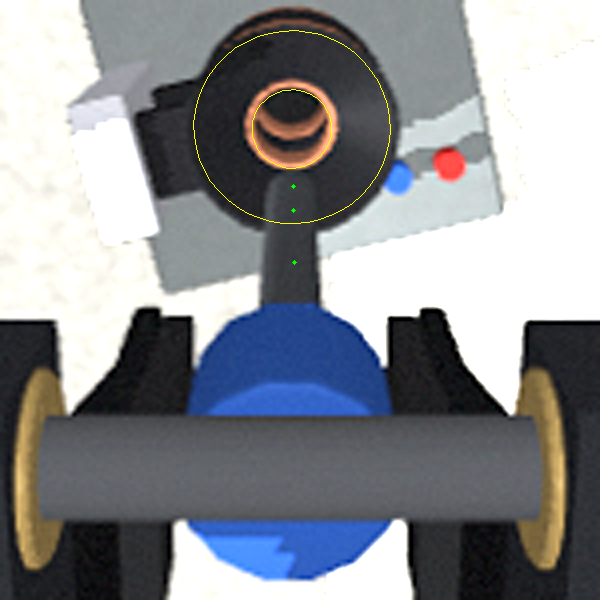

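Call:
send_rows --moves '[0, 0, 0, 0, -0.1, -1, -1, 0, 0, 0, 0, 0, -1.5, -1, 0, 0, 0, 0, 0, -1.5, -1, 0, 0, 0, 0, 0, -1.2, -1, 0, 0, 0, 0, 0, -0.8, -1, 0, 0, 0, 0, 0, 0, -1]'

```text
time_s: 9.5
position: [0.4973, -0.2388, 0.2441]
tcp_rot: [[-0.001, 1.0, -0.002], [1.0, 0.001, 0.002], [0.002, -0.002, -1.0]]
force: [-0.5, 0.7, -0.8]
opening: 0.339
```

```bash
python3 - <<'E'
from h import *
c=grab('scene','s6');w=grab('wrist','w6')
s=read_state();print(s['time_s'],s['position'],s['force'],s['opening'])
o=np.zeros((600,790,3),np.uint8)
a=cv2.resize(c["pixels"][60:205,205:305],(410,595),interpolation=cv2.INTER_CUBIC)
b=cv2.resize(w["pixels"][130:280,270:365],(376,594),interpolation=cv2.INTER_CUBIC)
o[:595,:410]=a;o[:594,412:788]=b
cv2.imwrite('pics/s6z.png',np.clip(o[:,:,::-1]*1.7,0,255))
E
```

```text
9.6 [ 0.49825027 -0.23960923  0.24564693] [-0.17111934 -0.3274861  -0.70101242] 0.3331345782544236[ WARN:0@2.468] global loadsave.cpp:1063 imwrite_ Unsupported depth image for selected encoder is fallbacked to CV_8U.
```

View pics/s6z.png

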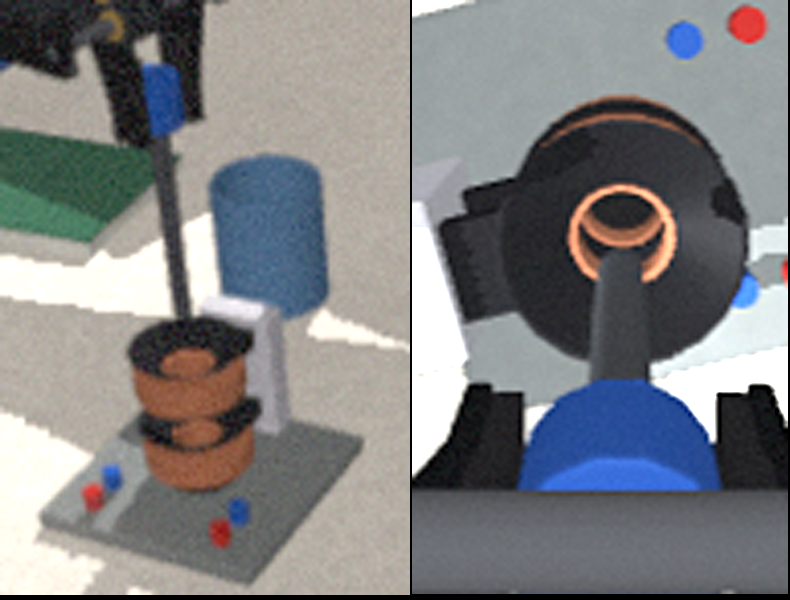

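The foot at about (620,250) in the right crop is lined up with the bore. I'll lower through the upper coil.

Call:
send_rows --moves '[0, 0, 0, 0, 0, -0.5, -1, 0, 0, 0, 0, 0, -0.7, -1, 0, 0, 0, 0, 0, -0.7, -1, 0, 0, 0, 0, 0, -0.7, -1, 0, 0, 0, 0, 0, -0.7, -1, 0, 0, 0, 0, 0, -0.7, -1, 0, 0, 0, 0, 0, -0.7, -1, 0, 0, 0, 0, 0, -0.7, -1, 0, 0, 0, 0, 0, -0.4, -1, 0, 0, 0, 0, 0, 0, -1]'

```text
time_s: 10.6
position: [0.4976, -0.2393, 0.1868]
tcp_rot: [[-0.001, 1.0, -0.001], [1.0, 0.001, 0.001], [0.001, -0.001, -1.0]]
force: [0.4, 0.3, -1.3]
opening: 0.335
```

```bash
python3 - <<'E'
from h import *
c=grab('scene','s7');w=grab('wrist','w7')
s=read_state();print(s['time_s'],s['position'],s['force'],s['opening'])
o=np.zeros((600,790,3),np.uint8)
a=cv2.resize(c["pixels"][60:205,205:305],(410,595),interpolation=cv2.INTER_CUBIC)
b=cv2.resize(w["pixels"][130:280,270:365],(376,594),interpolation=cv2.INTER_CUBIC)
o[:595,:410]=a;o[:594,412:788]=b
cv2.imwrite('pics/s7z.png',np.clip(o[:,:,::-1]*1.7,0,255).astype(np.uint8))
E
```

```text
10.7 [ 0.49808975 -0.23960495  0.18757221] [ 0.86466071  0.55020731 -1.13119207] 0.3344528363188185
```

View pics/s7z.png

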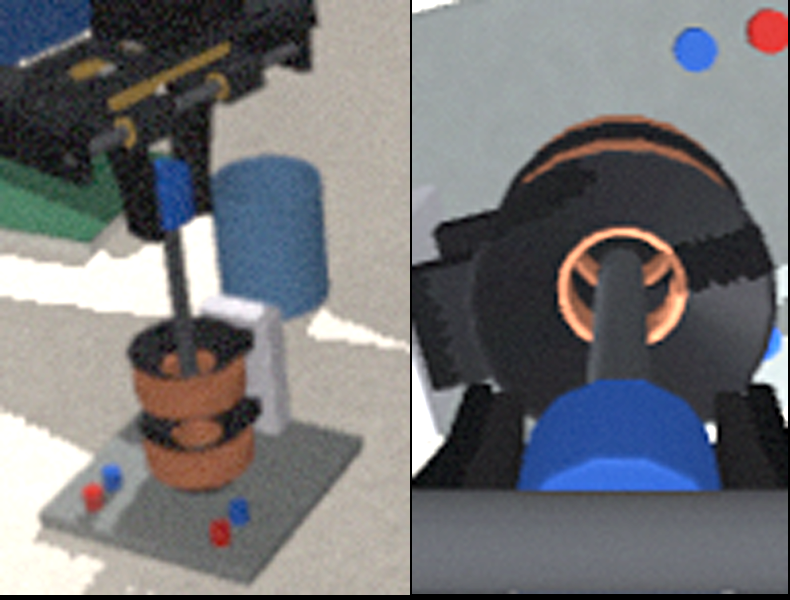

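The rod is centred inside the copper ring at (622,285), with no contact force. I'll go on into the lower coil.

Call:
send_rows --moves '[0, 0, 0, 0, 0, -0.4, -1, 0, 0, 0, 0, 0, -0.6, -1, 0, 0, 0, 0, 0, -0.6, -1, 0, 0, 0, 0, 0, -0.6, -1, 0, 0, 0, 0, 0, -0.6, -1, 0, 0, 0, 0, 0, -0.6, -1, 0, 0, 0, 0, 0, -0.6, -1, 0, 0, 0, 0, 0, -0.4, -1, 0, 0, 0, 0, 0, -0.3, -1, 0, 0, 0, 0, 0, 0, -1, 0, 0, 0, 0, 0, 0, -1]'

```text
time_s: 11.8
position: [0.4981, -0.2396, 0.1406]
tcp_rot: [[-0.001, 1.0, 0.0], [1.0, 0.001, -0.0], [-0.0, 0.0, -1.0]]
force: [0.6, -0.4, -0.9]
opening: 0.335
```

Call:
send_rows --moves '[0, 0, 0, 0, 0, -0.1, -1, 0, 0, 0, 0, 0, -0.1, -1, 0, 0, 0, 0, 0, -0.1, -1, 0, 0, 0, 0, 0, -0.1, -1, 0, 0, 0, 0, 0, 0, -1]'

```text
time_s: 12.3
position: [0.4979, -0.2395, 0.1364]
tcp_rot: [[-0.001, 1.0, -0.0], [1.0, 0.001, 0.0], [0.0, -0.0, -1.0]]
force: [-0.8, 0.4, -0.3]
opening: 0.335
```

Call:
send_rows --moves '[0, 0, 0, 0, 0, -0.05, -1, 0, 0, 0, 0, 0, -0.05, -1, 0, 0, 0, 0, 0, -0.05, -1, 0, 0, 0, 0, 0, -0.05, -1, 0, 0, 0, 0, 0, 0, -1]'

```text
time_s: 12.8
position: [0.4979, -0.2395, 0.1345]
tcp_rot: [[-0.001, 1.0, -0.0], [1.0, 0.001, 0.0], [0.0, -0.0, -1.0]]
force: [-0.0, -0.5, -0.5]
opening: 0.336
```

Call:
send_rows --moves '[0, 0, 0, 0, 0, -0.05, -1, 0, 0, 0, 0, 0, -0.05, -1, 0, 0, 0, 0, 0, 0, -1]'

```text
time_s: 13.1
position: [0.4979, -0.2395, 0.1335]
tcp_rot: [[-0.001, 1.0, -0.0], [1.0, 0.001, 0.0], [0.0, -0.0, -1.0]]
force: [-0.2, 0.0, -2.7]
opening: 0.335
```

Call:
send_rows --moves '[0, 0, 0, 0, 0, -0.05, -1, 0, 0, 0, 0, 0, 0, -1]'

```text
time_s: 13.3
position: [0.4979, -0.2395, 0.133]
tcp_rot: [[-0.001, 1.0, -0.0], [1.0, 0.001, 0.0], [0.0, -0.0, -1.0]]
force: [-0.6, 0.1, -1.2]
opening: 0.335
```

Call:
send_rows --moves '[0, 0, 0, 0, 0, -0.05, -1, 0, 0, 0, 0, 0, 0, -1]'

```text
time_s: 13.5
position: [0.498, -0.2396, 0.1325]
tcp_rot: [[-0.001, 1.0, -0.0], [1.0, 0.001, 0.0], [0.0, -0.0, -1.0]]
force: [-0.1, -0.5, -1.3]
opening: 0.334
```

Call:
send_rows --moves '[0, 0, 0, 0, 0, -0.05, -1, 0, 0, 0, 0, 0, 0, -1]'

```text
time_s: 13.7
position: [0.4981, -0.2397, 0.1325]
tcp_rot: [[-0.001, 1.0, 0.0], [1.0, 0.001, -0.0], [-0.0, 0.0, -1.0]]
force: [0.2, 0.3, 2.6]
opening: 0.337
```

Call:
send_rows --moves '[0, 0, 0, 0, 0, -0.05, -1, 0, 0, 0, 0, 0, 0, -1]'

```text
time_s: 13.9
position: [0.4983, -0.2399, 0.1324]
tcp_rot: [[-0.001, 1.0, 0.001], [1.0, 0.001, -0.001], [-0.001, 0.001, -1.0]]
force: [-2.6, 0.8, 6.8]
opening: 0.334
```

```bash
python3 - <<'E'
from h import *
c=grab('scene','s8');w=grab('wrist','w8')
s=read_state();print(s['time_s'],s['position'],s['force'],s['opening'])
o=np.zeros((600,790,3),np.uint8)
a=cv2.resize(c["pixels"][60:205,205:305],(410,595),interpolation=cv2.INTER_CUBIC)
b=cv2.resize(w["pixels"][130:280,270:365],(376,594),interpolation=cv2.INTER_CUBIC)
o[:595,:410]=a;o[:594,412:788]=b
cv2.imwrite('pics/s8z.png',np.clip(o[:,:,::-1]*1.7,0,255).astype(np.uint8))
E
```

```text
14.0 [ 0.49829619 -0.23990735  0.13242771] [-0.95709365  0.7708605   5.20928954] 0.3359768824237206
```

View pics/s8z.png

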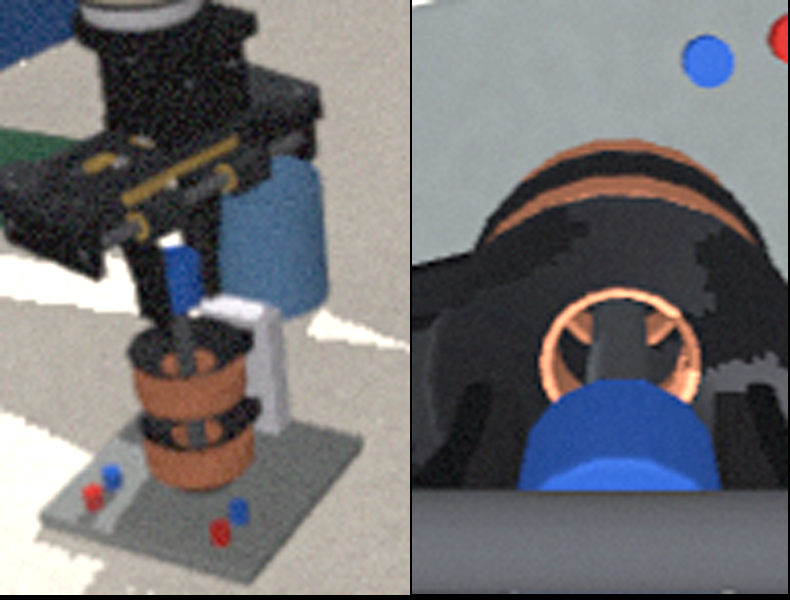

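The rod stands on the pad: its height stalled at the predicted 0.1325 with about 6 N upward, and it shows through the lower funnel at (197,432). I'll ease off, open and rise straight up.

Call:
send_rows --moves '[0, 0, 0, 0, 0, 0.05, -1, 0, 0, 0, 0, 0, 0, -1, 0, 0, 0, 0, 0, 0, -0.2, 0, 0, 0, 0, 0, 0, 0, 0, 0, 0, 0, 0, 0, 0.2, 0, 0, 0, 0, 0, 0, 0.2, 0, 0, 0, 0, 0, 0, 0.2, 0, 0, 0, 0, 0, 0, 0.2, 0, 0, 0, 0, 0, 0, 0.2]'

```text
time_s: 14.9
position: [0.498, -0.2395, 0.132]
tcp_rot: [[-0.001, 1.0, -0.0], [1.0, 0.001, 0.0], [0.0, -0.0, -1.0]]
force: [-0.5, 0.6, -0.6]
opening: 0.597
```

```bash
python3 - <<'E'
from h import *
c=grab('scene','s9');w=grab('wrist','w9')
s=read_state();print(s['time_s'],s['position'],s['force'],s['opening'])
o=np.zeros((600,790,3),np.uint8)
a=cv2.resize(c["pixels"][60:205,205:305],(410,595),interpolation=cv2.INTER_CUBIC)
b=cv2.resize(w["pixels"][130:280,270:365],(376,594),interpolation=cv2.INTER_CUBIC)
o[:595,:410]=a;o[:594,412:788]=b
cv2.imwrite('pics/s9z.png',np.clip(o[:,:,::-1]*1.7,0,255).astype(np.uint8))
E
```

```text
15.0 [ 0.4979661  -0.23956544  0.13203887] [-0.41117008 -0.169171   -0.15472395] 0.5979821490611539
```

View pics/s9z.png

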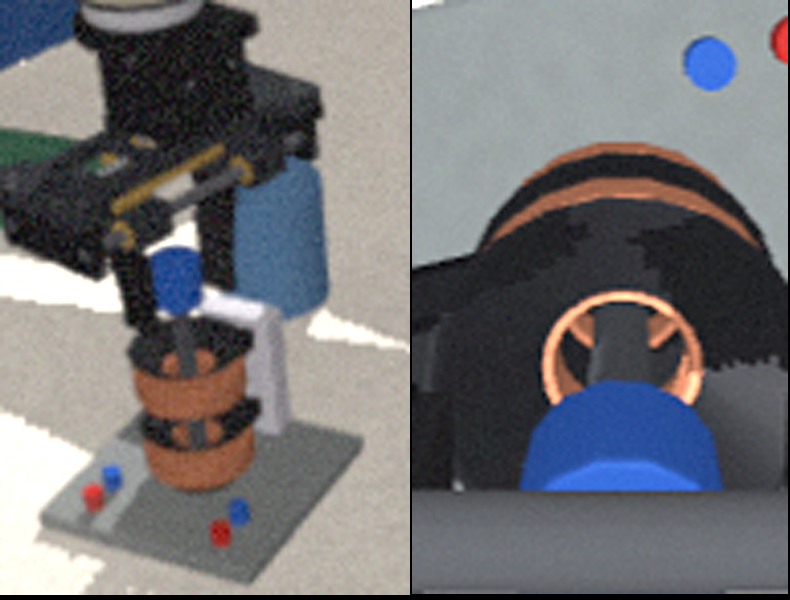

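The core stands free between the open fingers with its cap unmoved, so I'll retreat upward.

Call:
send_rows --moves '[0, 0, 0, 0, 0, 0.5, 0.2, 0, 0, 0, 0, 0, 1, 0.2, 0, 0, 0, 0, 0, 1.5, 0.2, 0, 0, 0, 0, 0, 2, 0.2, 0, 0, 0, 0, 0, 2, 0.2, 0, 0, 0, 0, 0, 2, 0.2, 0, 0, 0, 0, 0, 2, 0.2, 0, 0, 0, 0, 0, 1, 0.2, 0, 0, 0, 0, -3, 0, 0.2, 0, 0, 0, 0, -4, 0, 0.2, 0, 0, 0, 0, 0, 0, 0.2, 0, 0, 0, 0, 0, 0, 0.2]'

```text
time_s: 16.2
position: [0.4975, -0.31, 0.2518]
tcp_rot: [[0.001, 1.0, -0.0], [1.0, -0.001, 0.001], [0.001, -0.0, -1.0]]
force: [0.1, 0.0, 0.1]
opening: 0.599
```

```bash
python3 - <<'E'
from h import *
c=grab('scene','s10');w=grab('wrist','w10')
s=read_state();print(s['time_s'],s['position'],s['force'],s['opening'])
print('expected cap scene',proj(c,[.498,-.239,.150]))
m=cv2.inRange(cv2.cvtColor(w["pixels"],cv2.COLOR_RGB2HSV),(100,120,40),(130,255,255));m[230:]=0
n,l,st,ce=cv2.connectedComponentsWithStats(m)
for i in range(1,n):
    if st[i][4]>150: print(st[i],ce[i],atz(w,ce[i],.165))
o=np.zeros((600,790,3),np.uint8)
a=cv2.resize(c["pixels"][110:205,205:305],(410,390),interpolation=cv2.INTER_CUBIC)
b=cv2.resize(w["pixels"][60:210,270:365],(376,594),interpolation=cv2.INTER_CUBIC)
o[:390,:410]=a;o[:594,412:788]=b;o[392:592,:400]=cv2.resize(c["pixels"][180:320,300:480],(400,200))
cv2.imwrite('pics/s10z.png',np.clip(o[:,:,::-1]*1.5,0,255).astype(np.uint8))
E
```

```text
16.3 [ 0.49752768 -0.30852388  0.25171703] [-0.32732321 -0.55052581 -0.33465645] 0.6009475492850278
expected cap scene [[247.87395299 127.16448488]]
[305 110  36  36 986] [322.92697769 127.65212982] [ 0.49752072 -0.24073701  0.165     ]
[131 186  87  44 399] [171.78446115 203.92230576] [ 0.35765832 -0.30834939  0.165     ]
```

View pics/s10z.png

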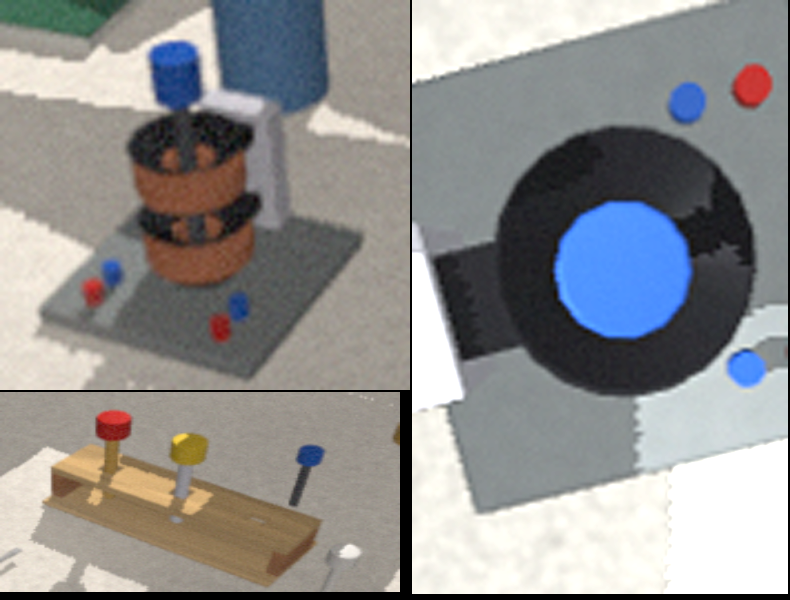

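The core stands upright through both coils: its cap is at (175,75) in the left crop and centred in the funnel in the wrist view. The red and yellow cores are still in the rack, and the robot is clear.

```bash
python3 -c "
from rig import hand_in;print(hand_in())"
```

```text
the job is handed in; nothing more can be done
None
```

I took the larger blue-capped core out of the rack, threaded it foot first through the upper and lower coils, and lowered it in 0.5 mm steps onto the stand's base. Contact came at the predicted height, with about 6 N pressing up. I then eased off, opened the gripper, rose clear and handed in at about 16.3 s of the 48 s allowed.

- **Core:** the last pictures show it upright in the stand. Its cap centre measures (0.4975, -0.241), within about 2 mm of the bore axis, and the rod is visible passing through the lower funnel.
- **Rack:** the red and yellow cores are still standing in their places, and the small blue-capped rod was not touched.
- **Robot:** it is touching nothing; the last force readings were within sensor noise.
- **Disagreements:** the coil's y position differed by about 2 mm between the top and wrist cameras, well inside the bore's 7 mm clearance. The funnel measured about 72 mm across, not the 64 mm given, perhaps because I measured its outer rim. No check failed.

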